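# Refit a projector's air-filter cover

## Robot

A 6-joint arm with a two-finger parallel gripper is mounted at the origin on the work surface. World frame = base frame: x ahead of the robot, y to its left, z up, the work surface at z = 0. Lengths are in m, angles in rad, forces in N, time in s.
With the tool pointing down it reaches from about 0.425 to 0.95 m from the base axis. Payload 3.5 kg.
Tool frame: the origin (TCP) lies between the finger pads; the fingertips stand 19 mm ahead of it and the grasp point (between the pads) is the TCP; y points along the fingers, z is the direction in which the jaws open and shut, and the axes are right-handed (so a half turn about y gives the same grasp; the last joint's range is limited). The gripper opens to 85 mm and grips with 20 to 120 N. Pads are 22 mm wide; open, the fingers measure 114 mm over their backs; the gripper's body (76 mm by 85 mm) begins 54 mm behind the grasp point. The pads swing forward as they close: fully open they stand 13 mm farther back than shut.
Start: joints at [0.999, 0.286, 1.577, -0, 1.279, -0.15], TCP at [0.276, 0.616, 0.25] pointing down, gripper open.
Joint ranges: [-2.77, 2.77], [-0.9, 2.22], [0.21, 2.48], [-1.53, 4.67], [0.24, 2.81], [-2.84, 2.84]. Speed limits (rad/s): [2.79, 2.79, 3.14, 3.14, 3.14, 3.14].

## Interface

Orientations are given as a unit quaternion [x, y, z, w].
In Python, from plant import get_state, read_camera, camera_model, sign_off gives the robot as it stands.
- The arm moves only by the tool carry_out, never from a script. Its argument "moves" is a list of rows, each a list of 7 numbers: the turn, a rotation vector about the tool's x, y, z in rad, then the shift along the tool's x, y, z in m, then the closure, from -1 (fully open) to 1 (shut). In form: [[wx, wy, wz, dx, dy, dz, jaw], ...]. A call has 1 to 10 rows; each row shifts and turns the commanded pose from where the row before left it, along the tool's axes as they then stand; what a row does not reach is not made up. A row lasts 1/8 s, in which the tool goes at most 62.5 mm and 10.7 degrees, less where a joint would pass 70% of its speed; a pose out of reach is approached as far as the arm can. A call is refused whole if a number of a shift passes 0.0625 or a number of a turn 0.188, either way. A call with a gripper value outside its range is refused whole. The fingers move at their own pace and stop on an object; "squeeze" is the grip in N (left out, the last holds). Time passes only in rows, so rows that do not move let the fingers close. It gives the time, the measured TCP pose, the force and the opening at its end, in the units of the state.
- get_state(): the state, without advancing time (a new reading comes with each control period).
- read_camera(name): name is "scene" or "side" or "wrist"; returns the picture (384x512x3 uint8, blue, green, red); there is no depth.
- camera_model(name): a dict with "camera_matrix" (3x3 intrinsics, pixels), "pose" (4x4, takes a point from camera to world coordinates). Camera axes: x right, y down, z forward; pixel columns grow to the right and rows downward; lengths in m; the calibration is good to about 2 mm. The wrist camera is an equidistant fisheye: a pixel r from the principal point sees the ray r / f radians off the axis. A picture is of the moment at which its call begins: read the wrist's pose just before it. camera_model takes no time and is no camera call; for the wrist camera it gives the pose at the moment of the call.
- sign_off(): hands the job in, once; it reports no verdict.
The state is a dict: "time": time; "qpos": joint angles; "dq": joint speeds; "joint_efforts": joint torques, N m; "eef_pos": TCP position; "tcp_rot": TCP orientation; "contact_force": force on the tool from outside, world axes, zero at the start; "wrist_torque": the same for the moment, N m; "opening": opening from 0.0 (shut) to 1.0 (fully open).
Only numpy, scipy, OpenCV 4.12 (cv2) and the standard library are available. Lean on these libraries where they do the work, as an engineer would, in place of code of your own. Each camera call takes 0.05 s, during which the arm holds its last target. There are 200 camera calls.

## Task

The projector on the desk has had its air filter changed and is still open: refit the louvred cover. Feel for the slot at the end of the filter bay (the bay's frame is never exactly where it is measured to be), hook the cover's front lip into it with the cover tilted, then pivot it down and press it gently until the spring catch snaps over it and it sits flat and fully home. The tabs are thin plastic: never force them, nor lean on the projector, nor disturb the mug, the old filter or the remote control.

Things in the scene. Friction and masses are not known exactly. Their poses are not given: they have to be found in the camera images.
- cover_center (a point): Centre of the loose white louvred cover (shell of 40 to 85 g, right side up on the desk), 8.5 mm above its underside; the shell is 17 mm high. x runs along it from the lip end to the tab end, z up out of its flat top. The top plate reaches from x -52.5 to +55 mm and is 62 mm wide; its upright side edges (hold it there) are the top 8 mm of the shell.
- cover_lip (a point): Middle of the edge of the cover's front lip: 65 mm along -x from cover_center and 2 mm below it. The lip is a flat tongue 52 mm wide and 3 mm thick (this point at half thickness); its edge is 12.5 mm ahead of the plate and 16 mm ahead of the skirts. Axes as cover_center.
- cover_pad (a point): Middle of the ribbed thumb pad on the cover's flat top, the place to press: 43 mm along +x from cover_center and 8.5 mm above it. Axes as cover_center.
- bay (a point): Where cover_center lies (axes parallel) when the cover is home, by the drawing; the frame may be up to 8 mm off along x and 5 mm in height. 96 mm above the desk, 3.5 mm below the frame's face. x runs from slot to catch, z up. The bay is 67 mm wide and ends at x +56.5 mm. Home, the cover rests on a foam-lined ledge 12 mm below the face, stands 5 mm proud, and has 1.2 mm play to -x, 1.5 mm to +x.
- slot (a point): Middle of the slot's mouth, at the bay's end near the robot, by the drawing (same doubt): 57 mm along -x from bay, 4 mm below it. The slot is 67 mm wide, 9 mm high, under a strip of the face 3 mm thick (edge above this point), with a firm wall 9.2 mm back. Its floor runs on level as the bay's ledge, 12 mm long here and 9.5 mm wide along the sides: a lip set on it slides in, home 8 mm deep.
- catch (a joint): Travel of the spring catch, m: 0 at rest, up to 0.007 pushed back. A grey thumb slide with a sloping nose 30 mm wide in the frame at the end opposite the slot, its edge 59 mm from bay. The tab, pressed down, drives it back 3 to 6 mm; it springs forward over the tab about 1 mm before the cover meets the ledge. Takes about 3 to 7 N on the thumb pad. Lip, slot and tab break if forced with 22 N.
- cover: The same cover: origin at the middle of its underside, 8.5 mm below cover_center, same axes. Below the plate, a 3 mm thick skirt, 58 mm wide overall, runs down both sides (x -49 to +55 mm) and across the tab end, and goes down 9 mm to the underside. At the far end a tab 24 mm wide, 3 mm thick, with a rounded tip, sticks out 8 mm past the plate level with the underside (tip at x +63 mm).
- projector: White projector, 240 mm long (x), 300 mm wide (y), 92 mm high, too heavy to shift; origin at the centre of its underside, x to the lens side (away from the robot at yaw 0). The filter bay is in a grey frame, 204 x 90 mm, in its top, face nominally 99.5 mm up, level and square to it. The frame is screwed tight in slotted holes; only touch tells just where. The new filter lies 22 mm below the face.
- mug: White mug, 80 mm across, 95 mm high, on the desk; origin at the middle of its underside. Leave it alone.
- old_filter: Old filter cartridge, a black frame 88 x 48 x 14 mm with grey pleats, on the desk; origin at the middle of its underside. Leave it alone.
- remote: Black remote control, 150 x 44 x 20 mm, on the desk; origin at the middle of its underside. Leave it alone.
Things that resemble listed ones, but are neither listed nor needed, are in the scene too. Of the things that look like the cover, the smallest one is meant.

How it is judged:
By the outcome, as a careful person would: the job done as asked, in the order asked, and still so for the second after the job is handed in, with the robot touching nothing.
It also fails if it takes over 51 s, if anything falls off the work surface, if the arm or the gripper's body presses on something with over 40 N, if the wrist force passes 120 N, or if a joint passes its speed limit or range.

## Working session

There is one attempt and no reset: what is moved stays moved. The work goes in short steps, Python scripts to look and compute and a tool call to move; the robot and the scene stay as the last step left them, time stands still between calls to the robot, and variables do not carry over. Pictures are saved under pics/ and viewed, about 8 in all and at most 12, crops included, and the job is handed in when it is done.

Besides the shell and the picture viewer there is one more tool, called by a JSON object that holds its "api" and its "payload". carry_out: Moves the arm, as the interface text tells. Its arguments: {"type":"object","properties":{"moves":{"type":"array","items":{"type":"array","items":{"type":"number"}}},"squeeze":{"type":"number"}},"required":["moves"]}

```bash
ls; mkdir -p pics
python3 - <<'E'
from plant import *
import cv2,numpy as np
s=get_state();print(s)
for n in("scene","side","wrist"):
    m=camera_model(n);print(n,np.round(m["camera_matrix"],1).tolist(),np.round(m["pose"],4).tolist())
    cv2.imwrite(f"pics/{n}0.png",read_camera(n))
a=cv2.imread("pics/scene0.png");cv2.imwrite("pics/scene0b.png",cv2.resize(a,(800,600)))
a=cv2.imread("pics/side0.png");cv2.imwrite("pics/side0b.png",cv2.resize(a,(800,600)))
a=cv2.imread("pics/wrist0.png");cv2.imwrite("pics/wrist0b.png",cv2.resize(a,(800,600)))
E
```

```text
pics
{'time': 0.0, 'qpos': array([ 9.99027057e-01,  2.87198465e-01,  1.57819112e+00,  2.41594062e-05,
        1.27857191e+00, -1.49986675e-01]), 'dq': array([ 0.00019723,  0.00102426,  0.00015336, -0.00058833, -0.00018513,
        0.00051135]), 'joint_efforts': array([-7.96947097e-04, -4.05976582e+01, -2.92628914e+01, -1.09343700e-04,
        5.72890378e-03, -4.79650581e-06]), 'eef_pos': array([0.27596198, 0.61534167, 0.2489176 ]), 'tcp_rot': array([ 0.69222031, -0.14832543,  0.14771869, -0.69065896]), 'contact_force': array([ 0.3275564 , -0.97768737, -0.33078366]), 'wrist_torque': array([ 0.01726322,  0.01310153, -0.03690092]), 'opening': 1.0030372822196107}
scene [[361.5, 0.0, 266.5], [0.0, 361.5, 190.9], [0.0, 0.0, 1.0]] [[0.8787, 0.4082, -0.2475, 0.8157], [0.4773, -0.7537, 0.4517, -0.5606], [-0.0022, -0.5151, -0.8571, 1.1662], [0.0, 0.0, 0.0, 1.0]]
side [[445.6, 0.0, 256.3], [0.0, 445.6, 190.6], [0.0, 0.0, 1.0]] [[0.9919, -0.0656, 0.1088, 0.3538], [-0.1263, -0.6025, 0.7881, -0.9832], [0.0139, -0.7954, -0.6059, 0.8781], [0.0, 0.0, 0.0, 1.0]]
wrist [[297.3, 0.0, 247.3], [0.0, 297.3, 190.1], [0.0, 0.0, 1.0]] [[0.4108, 0.8633, 0.2933, 0.1997], [0.9117, -0.3885, -0.1336, 0.6494], [-0.0014, 0.3222, -0.9467, 0.3726], [0.0, 0.0, 0.0, 1.0]]
```

View pics/scene0b.png

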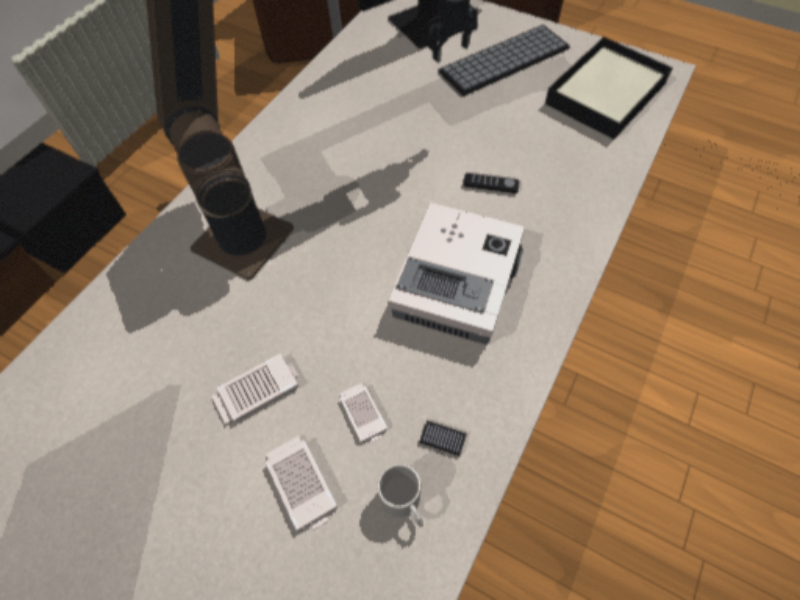

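View pics/side0b.png

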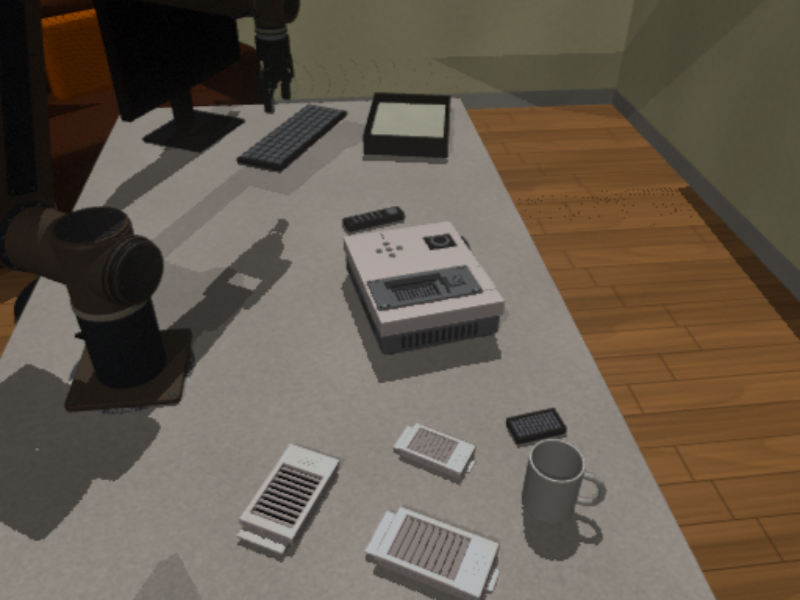

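View pics/wrist0b.png

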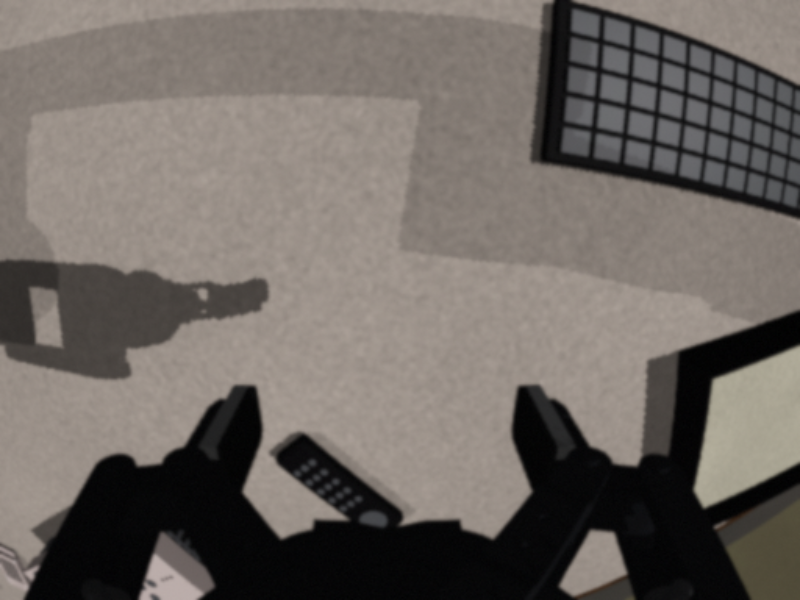

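The picture shows three lookalikes. The smallest cover is at about scene (362,412) and side (435,452) in the enlarged pictures. The projector bay is at about scene (440,283) and side (425,288). Next I'll zoom in on these.

```bash
cat > h.py <<'E'
import numpy as np,cv2
from scipy.optimize import least_squares
from scipy.spatial.transform import Rotation as R
from plant import *
def ray(m,u,v):
    K=m["camera_matrix"];T=np.array(m["pose"]);x=(u-K[0,2])/K[0,0];y=(v-K[1,2])/K[1,1]
    d=np.array([x,y,1.])
    if m.get("fish"):
        r=np.hypot(x,y);d=np.array([x/r*np.sin(r),y/r*np.sin(r),np.cos(r)])
    return T[:3,3],T[:3,:3]@d/np.linalg.norm(d)
def atz(m,u,v,z):
    o,d=ray(m,u,v);return o+d*(z-o[2])/d[2]
def tri(rs):
    A=sum(np.eye(3)-np.outer(d,d) for o,d in rs);b=sum((np.eye(3)-np.outer(d,d))@o for o,d in rs)
    p=np.linalg.solve(A,b);return p,max(np.linalg.norm(np.cross(p-o,d)) for o,d in rs)
def fish(m):
    m=dict(m);m["fish"]=1;return m
E
python3 - <<'E'
import cv2,numpy as np
def c(n,x,y,w,h):
    return cv2.resize(cv2.imread(f"pics/{n}0.png")[y:y+h,x:x+w],(400,300),interpolation=cv2.INTER_CUBIC)
o=np.vstack([np.hstack([c("scene",205,230,60,45),c("side",245,262,64,48)]),np.hstack([c("scene",244,128,100,75),c("side",220,142,104,78)])])
cv2.imwrite("pics/z1.png",o)
E
```

```text
(no output)
```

View pics/z1.png

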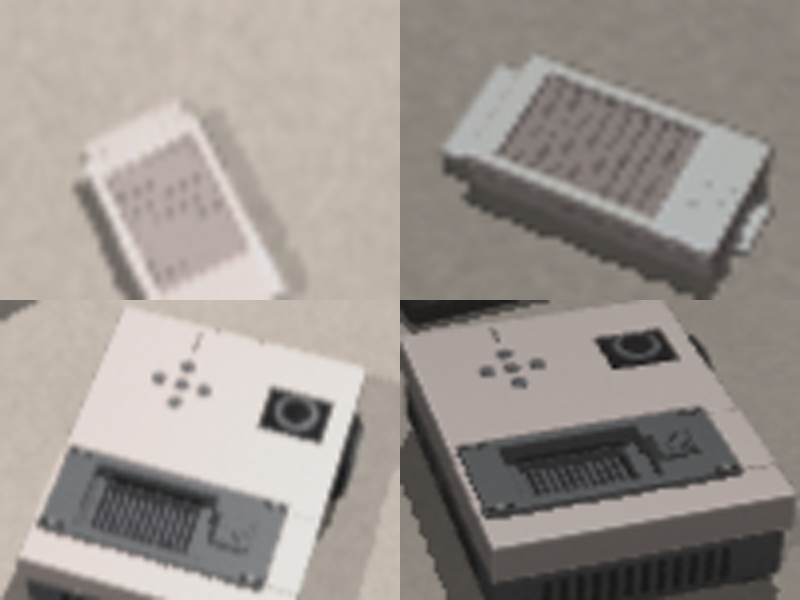

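Run:
```python
from h import *
sc,sd=camera_model("scene"),camera_model("side")
f=lambda x,y:(244+x/4-.5,128+(y-300)/4-.5)
g=lambda x,y:(220+(x-400)/3.846-.5,142+(y-300)/3.846-.5)
P=[]
for n,a,b in [("nearL",(72,447),(458,448)),("farL",(287,507),(705,408)),("farR",(262,588),(742,470)),("nearR",(38,527),(487,517))]:
    # which scene corner matches which side corner is checked by residual
    pass
S=[(72,447),(287,507),(262,588),(38,527)];D=[(458,448),(705,408),(742,470),(487,517)]
for a,b in zip(S,D):
    p,e=tri([ray(sc,*f(*a)),ray(sd,*g(*b))]);P.append(p);print("frame",p.round(4),round(e,4))
P=np.array(P);c=P.mean(0);ax=(P[1]+P[2]-P[0]-P[3]);print("centre",c,"yaw",np.arctan2(ax[1],ax[0]),np.linalg.norm(ax)/2)
h=lambda x,y:(245+(x-400)/6.25-.5,262+y/6.25-.5)
for n,q in [("plipL",(530,57)),("ptabL",(768,150)),("ptabR",(717,252)),("lipR",(445,148)),("lipL",(500,68)),("plipR",(475,160))]:
    print(n,atz(sd,*h(*q),0.017).round(4))
k=lambda x,y:(205+x/6.667-.5,230+y/6.667-.5)
for n,q in [("plipL/lip",(195,118)),("lipL",(178,102)),("lipR",(88,160)),("ptab",(285,292)),("plipR",(90,180))]:
    print(n,atz(sc,*k(*q),0.017).round(4))
```

```text
frame [0.4367 0.0945 0.0948] 0.0002
frame [0.6368 0.1241 0.099 ] 0.0016
frame [0.6504 0.0428 0.095 ] 0.0002
frame [0.4509 0.0067 0.0936] 0.0008
centre [0.54369904 0.06705392 0.09560213] yaw 0.16296842610991558 0.20247838941367755
plipL [ 0.4886 -0.2038  0.017 ]
ptabL [ 0.5761 -0.2638  0.017 ]
ptabR [ 0.5459 -0.3113  0.017 ]
lipR [ 0.448 -0.248  0.017]
lipL [ 0.4754 -0.2084  0.017 ]
plipR [ 0.4591 -0.2555  0.017 ]
plipL/lip [ 0.4927 -0.2036  0.017 ]
lipL [ 0.4805 -0.2002  0.017 ]
lipR [ 0.457  -0.2486  0.017 ]
ptab [ 0.5785 -0.2604  0.017 ]
plipR [ 0.4636 -0.2571  0.017 ]
```

Rough values: cover centre ≈ (0.517, -0.259) with yaw ≈ -0.60, and frame centre ≈ (0.544, 0.067) with yaw ≈ 0.16. Next is a small planner that turns a target pose into tool-axis rows.

```bash
cat >> h.py <<'E'
def pose():
    s=get_state();return np.array(s["eef_pos"]),R.from_quat(s["tcp_rot"]),s
def tool(yaw,tilt,sgn):
    """tool rotation: z along sgn*object y, y = approach; tilt lifts object's +x end"""
    o=R.from_euler("z",yaw)*R.from_euler("y",-tilt)
    y=np.array([0,0,-1.]);z=np.array([0,sgn,0.]);x=np.cross(y,z)
    return o*R.from_matrix(np.c_[x,y,z])
def plan(p,Rt,n,p0=None,R0=None):
    a,b,_=pose()
    if p0 is not None:a,b=np.array(p0),R0
    rv=(b.inv()*Rt).as_rotvec()/n;dR=R.from_rotvec(rv)
    step=[];cur=b
    for i in range(n):
        # row: shift taken in the axes at its start
        step.append(cur.inv().apply((np.array(p)-a)/n));cur=cur*dR
    print("rot/row",rv.round(4),"n",n)
    for r in step:print("  shift",r.round(4))
E
python3 - <<'E'
from h import *
p,r,s=pose();print("tool axes\n",r.as_matrix().round(3))
m=camera_model("wrist");T=np.array(m["pose"])
print("cam in tool",r.inv().apply(T[:3,3]-p).round(4));print((r.inv().as_matrix()@T[:3,:3]).round(3))
for sg in(1,-1):
    print(sg,(r.inv()*tool(.163,0,sg)).as_rotvec().round(3))
E
```

```text
tool axes
 [[ 0.912 -0.001  0.409]
 [-0.409 -0.002  0.912]
 [-0.    -1.    -0.002]]
cam in tool [-0.0836 -0.1235 -0.0004]
[[ 0.002  0.947  0.323]
 [-0.001 -0.323  0.947]
 [ 1.    -0.002  0.   ]]
1 [ 0.002 -0.585 -0.001]
-1 [1.000e-03 2.557e+00 2.000e-03]
```

Run:
```python
from h import *
plan([.53,.11,.27],tool(.163,0,1),10)
```

```text
rot/row [ 0.0002 -0.0585 -0.0001] n 10
  shift [ 0.0439 -0.002  -0.0357]
  shift [ 0.0417 -0.002  -0.0382]
  shift [ 0.0394 -0.002  -0.0406]
  shift [ 0.037  -0.002  -0.0428]
  shift [ 0.0344 -0.002  -0.0449]
  shift [ 0.0317 -0.002  -0.0468]
  shift [ 0.0289 -0.002  -0.0486]
  shift [ 0.026  -0.0021 -0.0502]
  shift [ 0.023  -0.0021 -0.0517]
  shift [ 0.02   -0.0021 -0.0529]
```

{"api": "carry_out", "payload": {"moves": [[0,-0.0585,0,0.044,-0.002,-0.036,-1],[0,-0.0585,0,0.042,-0.002,-0.038,-1],[0,-0.0585,0,0.039,-0.002,-0.041,-1],[0,-0.0585,0,0.037,-0.002,-0.043,-1],[0,-0.0585,0,0.034,-0.002,-0.045,-1],[0,-0.0585,0,0.032,-0.002,-0.047,-1],[0,-0.0585,0,0.029,-0.002,-0.049,-1],[0,-0.0585,0,0.026,-0.002,-0.05,-1],[0,-0.0585,0,0.023,-0.002,-0.052,-1],[0,-0.0585,0,0.02,-0.002,-0.053,-1]]}}

```text
time: 1.4
eef_pos: [0.5305, 0.1072, 0.2702]
tcp_rot: [-0.705, -0.058, 0.058, 0.705]
contact_force: [0.2, 0.5, 0.3]
opening: 1.0
```

{"api": "carry_out", "payload": {"moves": [[0,0,0,0,0,0,-1],[0,0,0,0,0,0,-1]]}}

```text
time: 1.65
eef_pos: [0.5298, 0.109, 0.2699]
tcp_rot: [-0.705, -0.057, 0.058, 0.705]
contact_force: [-0.4, -0.1, -0.2]
opening: 1.001
```

```bash
cat >> h.py <<'E'
import pickle
def snap(name,k=3):
    p,r,s=pose();m=fish(camera_model("wrist"));im=np.mean([read_camera("wrist") for _ in range(k)],0).astype(np.uint8)
    cv2.imwrite(f"pics/{name}.png",im);pickle.dump(m,open(f"pics/{name}.pkl","wb"))
    print(s["time"],p.round(4),np.round(s["dq"],3).max());return im
E
python3 -c "
from h import *
snap('b1')"
```

```text
1.65 [0.5298 0.109  0.2699] 0.029
```

{"api": "carry_out", "payload": {"moves": [[0,0,0,-0.01,0.01,-0.045,-1],[0,0,0,-0.01,0.01,-0.045,-1],[0,0,0,0,0,0,-1],[0,0,0,0,0,0,-1]]}}

```text
time: 2.3
eef_pos: [0.5249, 0.018, 0.2506]
tcp_rot: [-0.705, -0.058, 0.058, 0.705]
contact_force: [0.5, -0.3, 0.2]
opening: 1.0
```

```bash
python3 -c "
from h import *
b=snap('b2');a=cv2.imread('pics/b1.png')
f=lambda i:cv2.resize(i[60:348,66:450],(400,300))
cv2.imwrite('pics/b12.png',np.vstack([np.hstack([f(a),f(b)])]))
cv2.imwrite('pics/b2x.png',cv2.resize(b,(800,600)))
"
```

```text
2.3 [0.5249 0.018  0.2506] 0.015
```

View pics/b12.png

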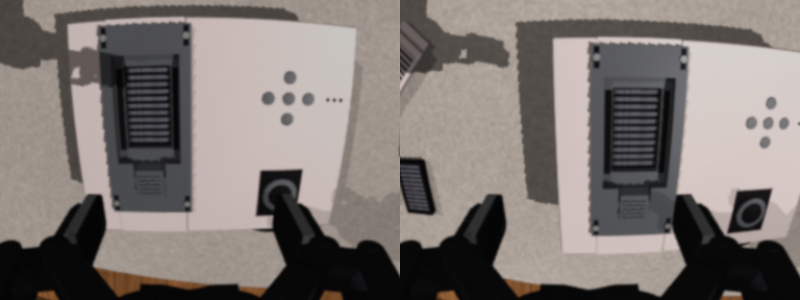

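```bash
cat >> h.py <<'E'
def proj(m,P):
    T=np.array(m["pose"]);K=m["camera_matrix"];q=(P-T[:3,3])@T[:3,:3]
    rr=np.hypot(q[...,0],q[...,1]);s=np.arctan2(rr,q[...,2])/rr if m.get("fish") else 1/q[...,2]
    return K[0,0]*q[...,0]*s+K[0,2],K[1,1]*q[...,1]*s+K[1,2]
def ortho(name,c,yaw,z,L,W,k):
    """top-down picture of plane z; columns along x (L m), rows along -y (W m), k px/m"""
    m=pickle.load(open(f"pics/{name}.pkl","rb"));im=cv2.imread(f"pics/{name}.png")
    u,v=np.meshgrid((np.arange(int(L*k))/k-L/2),(W/2-np.arange(int(W*k))/k))
    P=np.stack([c[0]+u*np.cos(yaw)-v*np.sin(yaw),c[1]+u*np.sin(yaw)+v*np.cos(yaw),0*u+z],-1)
    a,b=proj(m,P);return cv2.remap(im,a.astype(np.float32),b.astype(np.float32),cv2.INTER_CUBIC)
E
python3 - <<'E'
from h import *
o=[ortho(n,(.544,.067),.163,.0995,.24,.11,3200) for n in("b1","b2")]
o=[cv2.resize(i,(768,300)) for i in o]  # 3200px/m x, 2727px/m y
for i in o:
    for x in range(0,768,64):i[:6,x]=(0,0,255)
cv2.imwrite("pics/o1.png",np.vstack(o))
E
```

```text
(no output)
```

View pics/o1.png

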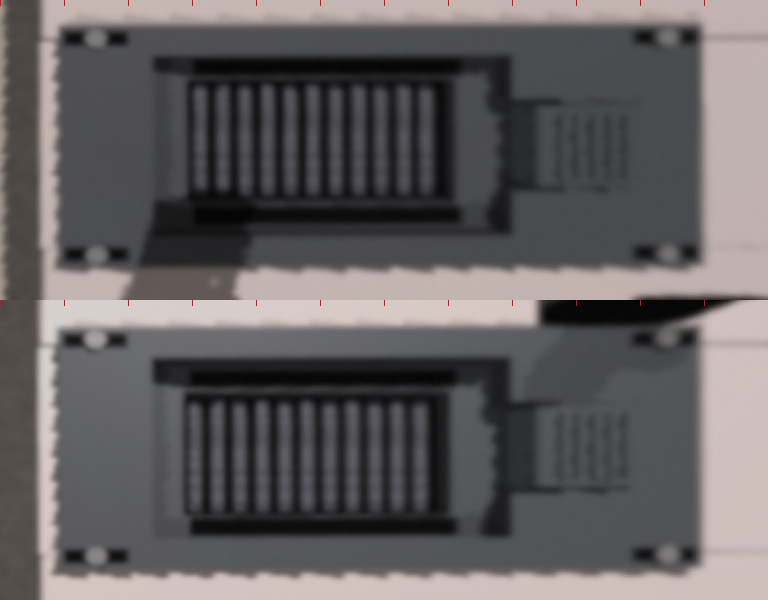

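The rectified views agree. The bay opening runs from -72.2 to +39.7 mm along the frame axis (112 mm, against 113.5 expected). That puts bay ≈ (0.528, 0.0656) with yaw 0.163, and parallax puts the face at about z 0.097. The cover is next.

Run:
```python
from h import *
plan([.515,-.225,.2],tool(-.6,0,1),8)
```

```text
rot/row [-0.      0.0957  0.0001] n 8
  shift [-0.0063  0.0063 -0.0298]
  shift [-0.0034  0.0063 -0.0302]
  shift [-0.0005  0.0063 -0.0304]
  shift [ 0.0024  0.0063 -0.0303]
  shift [ 0.0053  0.0063 -0.03  ]
  shift [ 0.0082  0.0064 -0.0293]
  shift [ 0.0109  0.0064 -0.0284]
  shift [ 0.0136  0.0064 -0.0272]
```

{"api": "carry_out", "payload": {"moves": [[0,0.0957,0,-0.006,0.006,-0.03,-1],[0,0.0957,0,-0.003,0.006,-0.03,-1],[0,0.0957,0,-0.001,0.006,-0.03,-1],[0,0.0957,0,0.002,0.006,-0.03,-1],[0,0.0957,0,0.005,0.006,-0.03,-1],[0,0.0957,0,0.008,0.006,-0.029,-1],[0,0.0957,0,0.011,0.006,-0.028,-1],[0,0.0957,0,0.014,0.006,-0.027,-1],[0,0,0,0,0,0,-1],[0,0,0,0,0,0,-1]]}}

```text
time: 3.7
eef_pos: [0.5148, -0.2237, 0.2025]
tcp_rot: [-0.675, 0.209, -0.209, 0.676]
contact_force: [0.6, 0.5, -0.5]
opening: 1.001
```

```bash
python3 -c "
from h import *
snap('c1')"
```

```text
3.7 [ 0.5148 -0.2237  0.2025] 0.008
```

{"api": "carry_out", "payload": {"moves": [[0,0,0,-0.01,0,-0.035,-1],[0,0,0,-0.01,0,-0.035,-1],[0,0,0,0,0,0,-1],[0,0,0,0,0,0,-1]]}}

```text
time: 4.35
eef_pos: [0.4587, -0.2704, 0.2026]
tcp_rot: [-0.675, 0.209, -0.21, 0.675]
contact_force: [0.7, 0.1, -0.3]
opening: 1.003
```

Run:
```python
from h import *
snap('c2')
o=[cv2.resize(ortho(n,(.517,-.259),-.6,.017,.16,.08,4500),(720,300)) for n in("c1","c2")] # 4500 px/m x, 3750 px/m y
cv2.imwrite("pics/o2.png",np.vstack(o))
```

```text
4.35 [ 0.4587 -0.2704  0.2026] 0.012
```

View pics/o2.png

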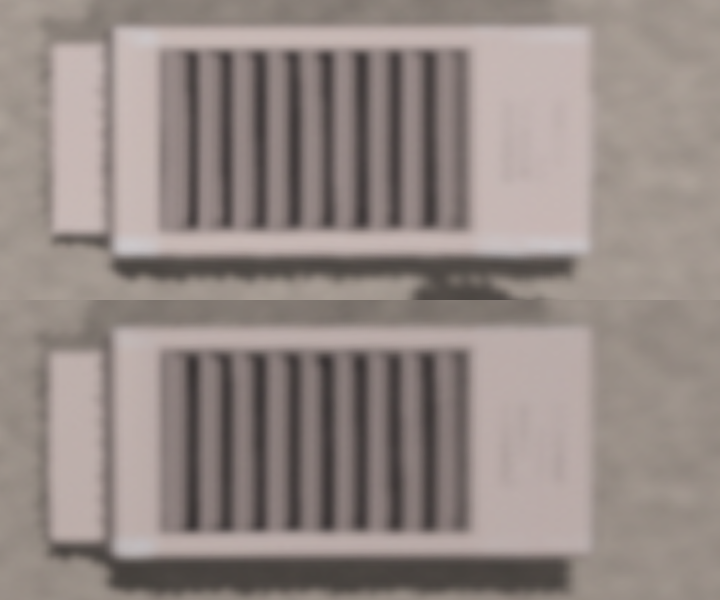

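The cover measures 106 x 61 mm and both views coincide on the z 17 mm plane, so the height and the yaw of -0.60 are confirmed. Its centre is (0.5159, -0.2552). Now going above it.

Run:
```python
from h import *
plan([.5159,-.2552,.06],tool(-.6,0,1),4)
```

```text
rot/row [-0.     -0.0002  0.0001] n 4
  shift [0.0096 0.0356 0.0112]
  shift [0.0096 0.0356 0.0112]
  shift [0.0096 0.0356 0.0112]
  shift [0.0096 0.0356 0.0112]
```

{"api": "carry_out", "payload": {"moves": [[0,0,0,0.0096,0.0356,0.0112,-1],[0,0,0,0.0096,0.0356,0.0112,-1],[0,0,0,0.0096,0.0356,0.0112,-1],[0,0,0,0.0096,0.0356,0.0112,-1],[0,0,0,0,0,0,-1],[0,0,0,0,0,0,-1]]}}

```text
time: 5.25
eef_pos: [0.5159, -0.256, 0.0609]
tcp_rot: [0.676, -0.209, 0.21, -0.675]
contact_force: [0.4, -1.0, -0.4]
opening: 1.002
```

Run:
```python
from h import *
plan([.5159,-.2552,.0245],tool(-.6,0,1),3)
```

```text
rot/row [ 0.0001 -0.0005  0.0004] n 3
  shift [-0.0002  0.0121  0.0002]
  shift [-0.0002  0.0121  0.0002]
  shift [-0.0001  0.0121  0.0002]
```

{"api": "carry_out", "payload": {"moves": [[0,0,0,0,0.012,0,-1],[0,0,0,0,0.012,0.0005,-1],[0,0,0,0,0.012,0,-1],[0,0,0,0,0,0,-1],[0,0,0,0,0,0,-0.3],[0,0,0,0,0,0,0.2],[0,0,0,0,0,0,0.2],[0,0,0,0,0,0,0.2],[0,0,0,0,0,0,0.2]], "squeeze": 40}}

```text
time: 6.38
eef_pos: [0.5161, -0.2558, 0.0246]
tcp_rot: [0.675, -0.209, 0.21, -0.675]
contact_force: [0.2, -0.2, 3.6]
opening: 0.712
```

Gripped: the opening is about 60.5 mm, against a 62 mm plate. Next I'll lift and go to the hover pose over the slot, tilted 24°.

```bash
cat >> h.py <<'E'
BAY=np.array([.528,.0656]);YAW=.163;LIP=np.array([-.0655,.0196,0])
def tcp_for(lx,lz,th,ly=0,lip=LIP):
    """TCP with lip's lower edge at bay-local x lx, y ly, height lz, tilt th"""
    c,s=np.cos(YAW),np.sin(YAW);L=np.array([BAY[0]+lx*c-ly*s,BAY[1]+lx*s+ly*c,lz]);r=tool(YAW,th,1)
    return L-r.apply(lip),r
def where(lip=LIP):
    p,r,st=pose();q=p+r.apply(lip);d=q[:2]-BAY;c,s=np.cos(YAW),np.sin(YAW);x=r.as_matrix()[:,0]
    f=R.from_euler("z",-YAW).apply(st["contact_force"])
    print("t",st["time"],"lip local x %.1f y %.1f z %.1f mm"%tuple(1e3*np.array([d@[c,s],d@[-s,c],q[2]])),"tilt %.1f yawerr %.2f deg"%(np.degrees(np.arcsin(x[2])),np.degrees(np.arctan2(x[1],x[0])-YAW)),"F local",f.round(1),"open",round(st["opening"],3))
E
python3 - <<'E'
from h import *
p,r,_=pose()
t,Rt=tcp_for(-.050,.130,.42);print(t)
plan(t,Rt,9,p+[0,0,.12],r)
E
```

```text
[0.52979116 0.06589457 0.17460485]
rot/row [ 0.0179 -0.0837 -0.0442] n 9
  shift [-0.019  -0.0034  0.0303]
  shift [-0.0162 -0.0036  0.0319]
  shift [-0.0134 -0.0037  0.0332]
  shift [-0.0104 -0.0036  0.0342]
  shift [-0.0073 -0.0033  0.035 ]
  shift [-0.0042 -0.003   0.0356]
  shift [-0.0011 -0.0024  0.0358]
  shift [ 0.002  -0.0018  0.0358]
  shift [ 0.005  -0.001   0.0356]
```

{"api": "carry_out", "payload": {"moves": [[0,0,0,0,-0.01,0,0.2],[0,0,0,0,-0.03,0,0.2],[0,0,0,0,-0.04,0,0.2],[0,0,0,0,-0.04,0,0.2],[0,0,0,0,0,0,0.2]]}}

```text
time: 7.0
eef_pos: [0.5174, -0.2567, 0.1482]
tcp_rot: [0.676, -0.207, 0.212, -0.674]
contact_force: [0.1, 0.3, -1.0]
opening: 0.71
```

{"api": "carry_out", "payload": {"moves": [[0.018,-0.0837,-0.0442,-0.019,-0.004,0.03,0.2],[0.018,-0.0837,-0.0442,-0.016,-0.004,0.032,0.2],[0.018,-0.0837,-0.0442,-0.013,-0.004,0.033,0.2],[0.018,-0.0837,-0.0442,-0.01,-0.004,0.034,0.2],[0.018,-0.0837,-0.0442,-0.007,-0.003,0.035,0.2],[0.018,-0.0837,-0.0442,-0.004,-0.003,0.036,0.2],[0.018,-0.0837,-0.0442,-0.001,-0.002,0.036,0.2],[0.018,-0.0837,-0.0442,0.002,-0.002,0.036,0.2],[0.018,-0.0837,-0.0442,0.005,-0.001,0.036,0.2],[0,0,0,0,0,0,0.2]]}}

```text
time: 8.25
eef_pos: [0.5286, 0.0683, 0.1737]
tcp_rot: [-0.676, -0.202, -0.088, 0.703]
contact_force: [-0.3, -0.5, 0.1]
opening: 0.713
```

{"api": "carry_out", "payload": {"moves": [[0,0,0,0,0,0,0.2],[0,0,0,0,0,0,0.2]]}}

```text
time: 8.5
eef_pos: [0.5305, 0.0656, 0.1753]
tcp_rot: [-0.677, -0.202, -0.091, 0.702]
contact_force: [-0.4, -0.3, -1.3]
opening: 0.706
```

Run:
```python
from h import *
where();a=snap('d1',2);cv2.imwrite("pics/sd1.png",read_camera("side"))
t,Rt=tcp_for(-.050,.110,.42);plan(t,Rt,1)
s=cv2.imread("pics/sd1.png")
cv2.imwrite("pics/d1x.png",np.hstack([cv2.resize(a,(400,300)),cv2.resize(s[110:230,215:375],(400,300))]))
```

```text
t 8.5 lip local x -49.5 y -0.3 z 130.8 mm tilt 24.0 yawerr -0.15 deg F local [-0.5 -0.2 -1.3] open 0.706
8.5 [0.5305 0.0656 0.1753] 0.003
rot/row [-0.001  -0.0022 -0.0012] n 1
  shift [-0.0093  0.0189  0.0003]
```

View pics/d1x.png

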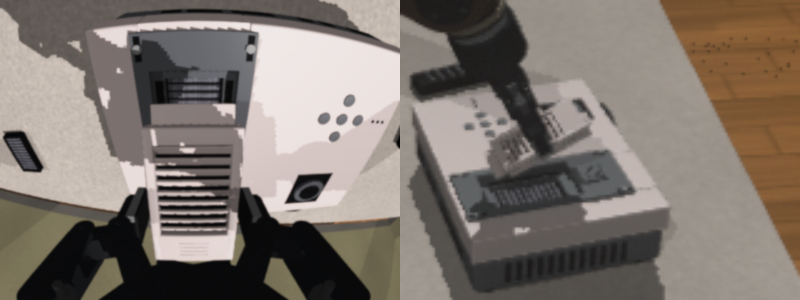

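The cover is held straight, with its lip towards the slot. In the wrist picture the frame and lip centres both lie at column ~248, so it is laterally aligned. Lowering now to feel for the ledge.

{"api": "carry_out", "payload": {"moves": [[0,-0.001,0,-0.0053,0.0112,0.0002,0.2],[0,-0.001,0,-0.0053,0.0112,0.0002,0.2],[0,0,0,0,0,0,0.2]]}}

```text
time: 9.02
eef_pos: [0.5285, 0.0669, 0.1486]
tcp_rot: [-0.677, -0.202, -0.088, 0.702]
contact_force: [0.1, -0.7, -0.5]
opening: 0.708
```

{"api": "carry_out", "payload": {"moves": [[0,0,0,-0.0004,0.0009,0,0.2],[0,0,0,-0.0004,0.0009,0,0.2],[0,0,0,-0.0004,0.0009,0,0.2],[0,0,0,0,0,0,0.2]]}}

```text
time: 9.52
eef_pos: [0.53, 0.0668, 0.1482]
tcp_rot: [-0.677, -0.203, -0.09, 0.702]
contact_force: [-0.2, -0.7, -1.8]
opening: 0.708
```

```bash
python3 -c "
from h import *
where()"
```

```text
t 9.525 lip local x -49.7 y 0.8 z 103.7 mm tilt 24.0 yawerr 0.07 deg F local [-0.3 -0.7 -1.8] open 0.708
```

{"api": "carry_out", "payload": {"moves": [[0,0,0,-0.0004,0.0009,-0.0003,0.2],[0,0,0,-0.0004,0.0009,0,0.2],[0,0,0,-0.0004,0.0009,0,0.2],[0,0,0,0,0,0,0.2]]}}

```text
time: 10.02
eef_pos: [0.5299, 0.0665, 0.145]
tcp_rot: [-0.677, -0.203, -0.09, 0.702]
contact_force: [-0.4, -0.7, -0.6]
opening: 0.706
```

{"api": "carry_out", "payload": {"moves": [[0,0,0,-0.0004,0.0009,0,0.2],[0,0,0,-0.0004,0.0009,0,0.2],[0,0,0,-0.0004,0.0009,0,0.2],[0,0,0,0,0,0,0.2]]}}

```text
time: 10.52
eef_pos: [0.5299, 0.0665, 0.142]
tcp_rot: [-0.677, -0.203, -0.09, 0.702]
contact_force: [1.0, 0.1, -0.8]
opening: 0.709
```

```bash
python3 -c "
from h import *
where()"
```

```text
t 10.525 lip local x -49.8 y 0.5 z 97.5 mm tilt 24.0 yawerr 0.06 deg F local [ 1.  -0.1 -0.8] open 0.709
```

{"api": "carry_out", "payload": {"moves": [[0,0,0,-0.0004,0.0009,-0.0005,0.2],[0,0,0,-0.0004,0.0009,0,0.2],[0,0,0,-0.0004,0.0009,0,0.2],[0,0,0,0,0,0,0.2]]}}

```text
time: 11.02
eef_pos: [0.53, 0.066, 0.1391]
tcp_rot: [-0.677, -0.203, -0.09, 0.702]
contact_force: [-1.2, -0.2, -0.6]
opening: 0.707
```

{"api": "carry_out", "payload": {"moves": [[0,0,0,-0.0004,0.0009,0,0.2],[0,0,0,-0.0004,0.0009,0,0.2],[0,0,0,0,0,0,0.2]]}}

```text
time: 11.4
eef_pos: [0.53, 0.066, 0.1371]
tcp_rot: [-0.677, -0.203, -0.09, 0.702]
contact_force: [-0.8, -0.6, -0.3]
opening: 0.71
```

```bash
python3 -c "
from h import *
where()"
```

```text
t 11.4 lip local x -49.8 y 0.0 z 92.6 mm tilt 24.0 yawerr 0.07 deg F local [-0.9 -0.5 -0.3] open 0.71
```

{"api": "carry_out", "payload": {"moves": [[0,0,0,-0.0004,0.0009,0,0.2],[0,0,0,-0.0004,0.0009,0,0.2],[0,0,0,0,0,0,0.2]]}}

```text
time: 11.78
eef_pos: [0.53, 0.066, 0.1352]
tcp_rot: [-0.677, -0.203, -0.09, 0.702]
contact_force: [-0.6, -0.2, -0.8]
opening: 0.711
```

{"api": "carry_out", "payload": {"moves": [[0,0,0,-0.0004,0.0009,0,0.2],[0,0,0,-0.0004,0.0009,0,0.2],[0,0,0,0,0,0,0.2]]}}

```text
time: 12.15
eef_pos: [0.53, 0.066, 0.1332]
tcp_rot: [-0.677, -0.203, -0.09, 0.702]
contact_force: [0.8, 0.9, -0.6]
opening: 0.706
```

{"api": "carry_out", "payload": {"moves": [[0,0,0,-0.0004,0.0009,0,0.2],[0,0,0,0,0,0,0.2]]}}

```text
time: 12.4
eef_pos: [0.53, 0.066, 0.1322]
tcp_rot: [-0.677, -0.203, -0.09, 0.702]
contact_force: [-0.1, 0.6, -0.8]
opening: 0.708
```

```bash
python3 -c "
from h import *
where()"
```

```text
t 12.4 lip local x -49.8 y 0.0 z 87.7 mm tilt 24.0 yawerr 0.06 deg F local [ 0.   0.6 -0.8] open 0.708
```

{"api": "carry_out", "payload": {"moves": [[0,0,0,-0.0004,0.0009,0,0.2],[0,0,0,0,0,0,0.2]]}}

```text
time: 12.65
eef_pos: [0.53, 0.066, 0.1312]
tcp_rot: [-0.677, -0.203, -0.09, 0.702]
contact_force: [0.2, -0.2, -0.4]
opening: 0.706
```

{"api": "carry_out", "payload": {"moves": [[0,0,0,-0.0004,0.0009,0,0.2],[0,0,0,0,0,0,0.2]]}}

```text
time: 12.9
eef_pos: [0.53, 0.066, 0.1302]
tcp_rot: [-0.677, -0.203, -0.09, 0.702]
contact_force: [-0.2, 0.3, -0.2]
opening: 0.706
```

{"api": "carry_out", "payload": {"moves": [[0,0,0,-0.0004,0.0009,0,0.2],[0,0,0,0,0,0,0.2]]}}

```text
time: 13.15
eef_pos: [0.53, 0.066, 0.1293]
tcp_rot: [-0.677, -0.203, -0.09, 0.702]
contact_force: [-0.4, -0.3, -0.6]
opening: 0.711
```

{"api": "carry_out", "payload": {"moves": [[0,0,0,-0.0004,0.0009,0,0.2],[0,0,0,0,0,0,0.2]]}}

```text
time: 13.4
eef_pos: [0.5301, 0.066, 0.1284]
tcp_rot: [-0.677, -0.203, -0.09, 0.702]
contact_force: [0.0, 0.1, -1.0]
opening: 0.709
```

{"api": "carry_out", "payload": {"moves": [[0,0,0,-0.0004,0.0009,0,0.2],[0,0,0,0,0,0,0.2]]}}

```text
time: 13.65
eef_pos: [0.5304, 0.066, 0.1278]
tcp_rot: [-0.677, -0.204, -0.09, 0.702]
contact_force: [0.5, 1.0, 1.9]
opening: 0.708
```

{"api": "carry_out", "payload": {"moves": [[0,0,0,-0.0004,0.0009,0,0.2],[0,0,0,0,0,0,0.2]]}}

```text
time: 13.9
eef_pos: [0.5307, 0.066, 0.1271]
tcp_rot: [-0.677, -0.204, -0.091, 0.702]
contact_force: [0.2, 0.6, 3.1]
opening: 0.706
```

```bash
python3 -c "
from h import *
where()"
```

```text
t 13.9 lip local x -49.0 y -0.1 z 82.5 mm tilt 24.1 yawerr 0.05 deg F local [0.3 0.5 3.1] open 0.706
```

Contact at lip height ≈ 83.4 mm. That fits the ledge with the frame about 4 mm low, and vision also had it low. Next I'll ease up 1.5 mm and slide towards the slot wall.

{"api": "carry_out", "payload": {"moves": [[0,0,0,0.0007,-0.0016,0,0.2],[0,0,0,-0.0018,-0.0008,0,0.2],[0,0,0,-0.0018,-0.0008,0,0.2],[0,0,0,-0.0018,-0.0008,0,0.2],[0,0,0,0,0,0,0.2]]}}

```text
time: 14.52
eef_pos: [0.5238, 0.065, 0.1279]
tcp_rot: [-0.677, -0.203, -0.09, 0.702]
contact_force: [-0.8, 0.3, -0.2]
opening: 0.709
```

```bash
python3 -c "
from h import *
where()"
```

```text
t 14.525 lip local x -56.1 y 0.0 z 83.4 mm tilt 24.0 yawerr 0.07 deg F local [-0.8  0.4 -0.2] open 0.709
```

{"api": "carry_out", "payload": {"moves": [[0,0,0,-0.0009,-0.0006,0,0.2],[0,0,0,-0.0009,-0.0004,0,0.2],[0,0,0,0,0,0,0.2]]}}

```text
time: 14.9
eef_pos: [0.522, 0.0647, 0.1281]
tcp_rot: [-0.677, -0.203, -0.09, 0.702]
contact_force: [0.9, -0.1, -0.1]
opening: 0.707
```

{"api": "carry_out", "payload": {"moves": [[0,0,0,-0.0009,-0.0004,0,0.2],[0,0,0,-0.0009,-0.0004,0,0.2],[0,0,0,0,0,0,0.2]]}}

```text
time: 15.28
eef_pos: [0.5201, 0.0644, 0.1282]
tcp_rot: [-0.677, -0.203, -0.09, 0.702]
contact_force: [0.4, 0.0, -0.2]
opening: 0.708
```

{"api": "carry_out", "payload": {"moves": [[0,0,0,-0.0009,-0.0004,0,0.2],[0,0,0,-0.0009,-0.0004,0,0.2],[0,0,0,0,0,0,0.2]]}}

```text
time: 15.65
eef_pos: [0.5182, 0.064, 0.1282]
tcp_rot: [-0.677, -0.203, -0.09, 0.702]
contact_force: [0.1, 0.2, -0.4]
opening: 0.705
```

```bash
python3 -c "
from h import *
where()"
```

```text
t 15.65 lip local x -61.8 y 0.0 z 83.7 mm tilt 24.0 yawerr 0.07 deg F local [ 0.1  0.1 -0.4] open 0.705
```

{"api": "carry_out", "payload": {"moves": [[0,0,0,-0.0009,-0.0004,0,0.2],[0,0,0,-0.0009,-0.0004,0,0.2],[0,0,0,0,0,0,0.2]]}}

```text
time: 16.02
eef_pos: [0.5163, 0.0637, 0.1283]
tcp_rot: [-0.677, -0.203, -0.09, 0.702]
contact_force: [-0.4, 0.4, -0.2]
opening: 0.711
```

{"api": "carry_out", "payload": {"moves": [[0,0,0,-0.0009,-0.0004,0,0.2],[0,0,0,0,0,0,0.2]]}}

```text
time: 16.27
eef_pos: [0.5154, 0.0636, 0.1283]
tcp_rot: [-0.677, -0.203, -0.09, 0.702]
contact_force: [-0.9, 0.1, -0.3]
opening: 0.705
```

{"api": "carry_out", "payload": {"moves": [[0,0,0,-0.0009,-0.0004,0,0.2],[0,0,0,0,0,0,0.2]]}}

```text
time: 16.52
eef_pos: [0.515, 0.0634, 0.1289]
tcp_rot: [-0.677, -0.204, -0.091, 0.702]
contact_force: [1.8, 0.7, -0.1]
opening: 0.708
```

```bash
python3 -c "
from h import *
where()"
```

```text
t 16.525 lip local x -65.0 y -0.1 z 84.2 mm tilt 24.1 yawerr 0.04 deg F local [ 1.9  0.4 -0.1] open 0.708
```

Contact at lip x ≈ -65 mm. With the slot mouth at about -56.5 mm (which agrees with the pictures), the lip is about 8 mm deep in the slot, so it is hooked. Now working out the pivot rows with the lip held in place.

```bash
cat >> h.py <<'E'
def pivot(ths,lx,floor,ly=0):
    p,r,_=pose()
    for th in ths:
        lz=floor+max(0,.005*np.cos(th)-.016*np.sin(th))
        t,Rt=tcp_for(lx,lz,th,ly)
        print("th %.3f"%th,(r.inv()*Rt).as_rotvec().round(4),r.inv().apply(t-p).round(4));p,r=t,Rt
E
python3 - <<'E'
from h import *
where();pivot([.37,.32,.27,.22,.17,.14,.11,.09,.07],-.0646,.0837)
E
```

```text
t 16.525 lip local x -65.0 y -0.1 z 84.2 mm tilt 24.1 yawerr 0.04 deg F local [ 1.9  0.4 -0.1] open 0.708
th 0.370 [-0.0012  0.0007  0.0509] [0.001  0.004  0.0001]
th 0.320 [-0.   -0.    0.05] [ 0.0009  0.0033 -0.    ]
th 0.270 [-0.   -0.    0.05] [0.0011 0.0028 0.    ]
th 0.220 [0.   0.   0.05] [ 0.0011  0.0025 -0.    ]
th 0.170 [-0.   -0.    0.05] [0.0011 0.0025 0.    ]
th 0.140 [ 0.   -0.    0.03] [0.0006 0.0015 0.    ]
th 0.110 [-0.    0.    0.03] [ 0.0006  0.0015 -0.    ]
th 0.090 [-0.   -0.    0.02] [0.0004 0.001  0.    ]
th 0.070 [-0.    0.    0.02] [ 0.0004  0.001  -0.    ]
```

{"api": "carry_out", "payload": {"moves": [[0,0,0.05,0.0014,0.004,0,0.2],[0,0,0.05,0.0009,0.0033,0,0.2],[0,0,0.05,0.0011,0.0028,0,0.2],[0,0,0,0,0,0,0.2]]}}

```text
time: 17.02
eef_pos: [0.5219, 0.0645, 0.1204]
tcp_rot: [-0.69, -0.153, -0.037, 0.706]
contact_force: [1.5, -0.4, 1.1]
opening: 0.708
```

Run:
```python
from h import *
where();pivot([.22,.17,.14,.11,.09,.07],-.0646,.0837)
```

```text
t 17.025 lip local x -64.1 y -0.2 z 84.1 mm tilt 15.5 yawerr 0.11 deg F local [ 1.4 -0.6  1.1] open 0.708
th 0.220 [-0.001   0.0019  0.05  ] [0.0007 0.0022 0.0001]
th 0.170 [-0.   -0.    0.05] [0.0011 0.0025 0.    ]
th 0.140 [ 0.   -0.    0.03] [0.0006 0.0015 0.    ]
th 0.110 [-0.    0.    0.03] [ 0.0006  0.0015 -0.    ]
th 0.090 [-0.   -0.    0.02] [0.0004 0.001  0.    ]
th 0.070 [-0.    0.    0.02] [ 0.0004  0.001  -0.    ]
```

{"api": "carry_out", "payload": {"moves": [[0,0,0.05,0.0012,0.0023,0,0.2],[0,0,0.05,0.0011,0.0025,0,0.2],[0,0,0.03,0.0006,0.0015,0,0.2],[0,0,0,0,0,0,0.2]]}}

```text
time: 17.52
eef_pos: [0.5256, 0.0652, 0.1147]
tcp_rot: [-0.699, -0.107, 0.009, 0.707]
contact_force: [1.0, 0.3, 1.1]
opening: 0.706
```

Run:
```python
from h import *
where();pivot([.11,.09,.07],-.0642,.0837)
```

```text
t 17.525 lip local x -64.6 y -0.1 z 86.2 mm tilt 8.0 yawerr 0.10 deg F local [1.  0.1 1.1] open 0.706
th 0.110 [-0.0011  0.0017  0.0298] [ 0.001   0.0013 -0.    ]
th 0.090 [-0.   -0.    0.02] [ 0.0004  0.001  -0.    ]
th 0.070 [-0.    0.    0.02] [ 0.0004  0.001  -0.    ]
```

{"api": "carry_out", "payload": {"moves": [[0,0,0.03,0.0008,0.0013,0,0.2],[0,0,0.02,0.0004,0.001,0,0.2],[0,0,0,0,0,0,0.2]]}}

```text
time: 17.9
eef_pos: [0.5269, 0.0655, 0.1127]
tcp_rot: [-0.701, -0.089, 0.027, 0.707]
contact_force: [-2.7, -0.9, 4.7]
opening: 0.71
```

Run:
```python
from h import *
where();pivot([.07],-.0644,.0837)
a=read_camera("side");b=read_camera("wrist")
cv2.imwrite("pics/p1.png",np.hstack([cv2.resize(b,(400,300)),cv2.resize(a[130:220,230:350],(400,300))]))
```

```text
t 17.9 lip local x -64.7 y -0.0 z 87.4 mm tilt 5.1 yawerr 0.10 deg F local [-2.9 -0.4  4.7] open 0.71
th 0.070 [-0.0011  0.0017  0.0184] [ 0.0006  0.0011 -0.    ]
```

View pics/p1.png

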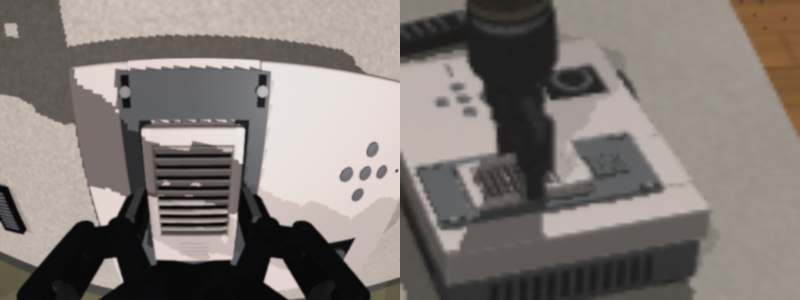

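The lip is under the strip, the plate lies inside the bay, and the tab has just met the catch nose (Fx -2.9, Fz +4.7 N). I'll release here and then press the pad.

{"api": "carry_out", "payload": {"moves": [[0,0,0,0,0,0,-0.5],[0,0,0,0,0,0,-1],[0,0,0,0,0,0,-1],[0,0,0,0,-0.02,0,-1],[0,0,0,0,-0.02,0,-1],[0,0,0,0,0,0,1]], "squeeze": 20}}

```text
time: 18.75
eef_pos: [0.5245, 0.0648, 0.1541]
tcp_rot: [-0.701, -0.091, 0.025, 0.707]
contact_force: [0.3, 0.3, 0.0]
opening: 0.819
```

Run:
```python
from h import *
# cover_pad at home: bay-local x with cover home: lip -65 -> centre = lip+65 ; face est 95.5 -> top 100.5
where()
snap('e1',3)
o=[cv2.resize(ortho('e1',BAY,YAW,z,.16,.09,4500),(720,400)) for z in(.1,)]
b=cv2.resize(read_camera("side")[130:220,230:350],(270,200))
cv2.imwrite("pics/e1x.png",np.vstack([o[0],np.hstack([b,np.zeros((200,450,3),np.uint8)])]))
```

```text
t 18.75 lip local x -67.0 y -0.4 z 128.5 mm tilt 5.3 yawerr 0.09 deg F local [0.4 0.2 0. ] open 0.819
18.75 [0.5245 0.0648 0.1541] 0.033
```

View pics/e1x.png

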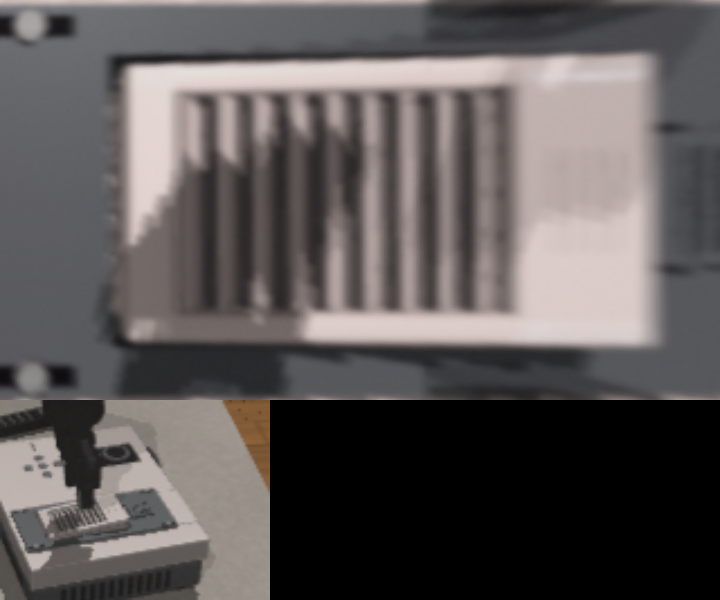

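The cover lies in the bay, centred, with its tab end still raised about 5° on the nose. Next I'll place the shut fingertips over the thumb pad.

```bash
cat >> h.py <<'E'
TIP=np.array([0,.019,0])
E
python3 - <<'E'
from h import *
t,Rt=tcp_for(.0435,.122,.03,0,TIP);plan(t,Rt,2)
E
```

```text
rot/row [-0.0008  0.0007  0.0287] n 2
  shift [ 0.0236  0.0072 -0.0001]
  shift [ 0.0238  0.0065 -0.0001]
```

{"api": "carry_out", "payload": {"moves": [[0,0,0.0287,0.0236,0.0072,0,1],[0,0,0.0287,0.0238,0.0065,0,1],[0,0,0,0,0,0,1],[0,0,0,0,0,0,1],[0,0,0,0,0,0,1]]}}

```text
time: 19.58
eef_pos: [0.57, 0.0728, 0.142]
tcp_rot: [-0.703, -0.069, 0.047, 0.706]
contact_force: [0.6, -0.2, 0.2]
opening: 0.0
```

Run:
```python
from h import *
where(TIP)
t,Rt=tcp_for(.0435,.114,.03,0,TIP);plan(t,Rt,1)
```

```text
t 19.575 lip local x 43.2 y 0.3 z 123.0 mm tilt 1.8 yawerr 0.08 deg F local [ 0.5 -0.3  0.2] open 0.0
rot/row [-0.0012  0.0015  0.0011] n 1
  shift [-0.      0.009  -0.0003]
```

{"api": "carry_out", "payload": {"moves": [[0,0,0,0,0.0045,-0.0003,1],[0,0,0,0,0.0045,0,1],[0,0,0,0,0,0,1]]}}

```text
time: 19.95
eef_pos: [0.5708, 0.0725, 0.1327]
tcp_rot: [-0.703, -0.069, 0.047, 0.706]
contact_force: [0.1, 0.2, -0.1]
opening: 0.002
```

{"api": "carry_out", "payload": {"moves": [[0,0,0,0,0.001,0,1],[0,0,0,0,0.001,0,1],[0,0,0,0,0,0,1]]}}

```text
time: 20.32
eef_pos: [0.5714, 0.0725, 0.1313]
tcp_rot: [-0.703, -0.069, 0.047, 0.706]
contact_force: [-0.7, -0.4, 0.2]
opening: 0.001
```

{"api": "carry_out", "payload": {"moves": [[0,0,0,0,0.001,0,1],[0,0,0,0,0.001,0,1],[0,0,0,0,0,0,1]]}}

```text
time: 20.7
eef_pos: [0.5715, 0.0725, 0.1293]
tcp_rot: [-0.703, -0.069, 0.047, 0.706]
contact_force: [0.1, 0.5, 1.1]
opening: -0.001
```

```bash
python3 -c "
from h import *
where(TIP)"
```

```text
t 20.7 lip local x 44.6 y -0.2 z 110.3 mm tilt 1.8 yawerr 0.09 deg F local [0.2 0.5 1.1] open -0.001
```

{"api": "carry_out", "payload": {"moves": [[0,0,0,-0.0005,0.001,0,1],[0,0,0,0,0.001,0,1],[0,0,0,0,0,0,1]]}}

```text
time: 21.08
eef_pos: [0.5716, 0.0725, 0.1278]
tcp_rot: [-0.703, -0.07, 0.046, 0.706]
contact_force: [1.1, 0.0, 1.9]
opening: -0.001
```

{"api": "carry_out", "payload": {"moves": [[0,0,0,0,0.001,0,1],[0,0,0,0,0.001,0,1],[0,0,0,0,0,0,1]]}}

```text
time: 21.45
eef_pos: [0.5716, 0.0724, 0.1257]
tcp_rot: [-0.703, -0.07, 0.046, 0.706]
contact_force: [2.5, 0.7, 3.1]
opening: 0.002
```

{"api": "carry_out", "payload": {"moves": [[0,0,0,0,0.001,0,1],[0,0,0,0,0,0,1]]}}

```text
time: 21.7
eef_pos: [0.5706, 0.0725, 0.1239]
tcp_rot: [-0.703, -0.069, 0.048, 0.706]
contact_force: [-0.0, 0.0, 1.0]
opening: 0.006
```

{"api": "carry_out", "payload": {"moves": [[0,0,0,0,0.001,0,1],[0,0,0,0,0,0,1]]}}

```text
time: 21.95
eef_pos: [0.5697, 0.0725, 0.1219]
tcp_rot: [-0.703, -0.068, 0.048, 0.706]
contact_force: [-0.1, 0.6, -0.6]
opening: 0.002
```

{"api": "carry_out", "payload": {"moves": [[0,0,0,0,0.001,0,1],[0,0,0,0,0,0,1]]}}

```text
time: 22.2
eef_pos: [0.5707, 0.0725, 0.1218]
tcp_rot: [-0.703, -0.069, 0.047, 0.706]
contact_force: [0.2, 0.3, -0.2]
opening: 0.001
```

{"api": "carry_out", "payload": {"moves": [[0,0,0,0,0.001,0,1],[0,0,0,0,0,0,1]]}}

```text
time: 22.45
eef_pos: [0.5711, 0.0725, 0.1212]
tcp_rot: [-0.703, -0.069, 0.047, 0.706]
contact_force: [-0.5, -0.4, 0.6]
opening: -0.004
```

```bash
python3 -c "
from h import *
where(TIP)"
```

```text
t 22.45 lip local x 44.2 y -0.1 z 102.2 mm tilt 1.8 yawerr 0.09 deg F local [-0.6 -0.3  0.6] open -0.004
```

{"api": "carry_out", "payload": {"moves": [[0,0,0,0,0.001,0,1],[0,0,0,0,0,0,1]]}}

```text
time: 22.7
eef_pos: [0.5713, 0.0725, 0.1207]
tcp_rot: [-0.703, -0.069, 0.047, 0.706]
contact_force: [-2.0, -0.9, 3.2]
opening: 0.0
```

{"api": "carry_out", "payload": {"moves": [[0,0,0,0,0.001,0,1],[0,0,0,0,0,0,1]]}}

```text
time: 22.95
eef_pos: [0.5714, 0.0725, 0.1206]
tcp_rot: [-0.703, -0.069, 0.047, 0.706]
contact_force: [-3.2, 0.2, 6.9]
opening: 0.001
```

{"api": "carry_out", "payload": {"moves": [[0,0,0,0,0.0007,0,1],[0,0,0,0,0,0,1]]}}

```text
time: 23.2
eef_pos: [0.5714, 0.0725, 0.1205]
tcp_rot: [-0.703, -0.069, 0.047, 0.706]
contact_force: [-4.1, -0.6, 9.7]
opening: -0.001
```

```bash
python3 -c "
from h import *
where(TIP)"
```

```text
t 23.2 lip local x 44.5 y -0.2 z 101.5 mm tilt 1.8 yawerr 0.10 deg F local [-4.2  0.1  9.7] open -0.001
```

The force rose to 3.1 N, dropped to about 0 (the snap), and then met a firm stop at tip height ≈ 101.5 mm. It held 9.7 N with no further travel. Lifting off to check.

{"api": "carry_out", "payload": {"moves": [[0,0,0,0,-0.003,0,1],[0,0,0,0,-0.01,0,1],[0,0,0,-0.04,-0.05,0.02,1],[0,0,0,-0.04,-0.05,0.02,1],[0,0,0,0,0,0,1],[0,0,0,0,0,0,1]]}}

```text
time: 23.95
eef_pos: [0.4883, 0.0964, 0.2225]
tcp_rot: [-0.703, -0.07, 0.047, 0.706]
contact_force: [-0.1, 0.1, -0.4]
opening: 0.002
```

Run:
```python
from h import *
where(TIP);snap('f1',3)
o=cv2.resize(ortho('f1',BAY,YAW,.1,.16,.09,4500),(720,400))
a=np.mean([read_camera("side") for _ in range(3)],0).astype(np.uint8);cv2.imwrite("pics/sf.png",a)
b=cv2.resize(a[145:205,235:325],(360,200),interpolation=cv2.INTER_CUBIC)
s=np.mean([read_camera("scene") for _ in range(3)],0).astype(np.uint8);c=cv2.resize(s[150:210,245:335],(360,200),interpolation=cv2.INTER_CUBIC)
cv2.imwrite("pics/f1x.png",np.vstack([o,np.hstack([b,c])]))
```

```text
t 23.95 lip local x -33.5 y 36.9 z 203.5 mm tilt 1.9 yawerr 0.10 deg F local [-0.1  0.1 -0.4] open 0.002
23.95 [0.4883 0.0964 0.2225] 0.041
```

View pics/f1x.png

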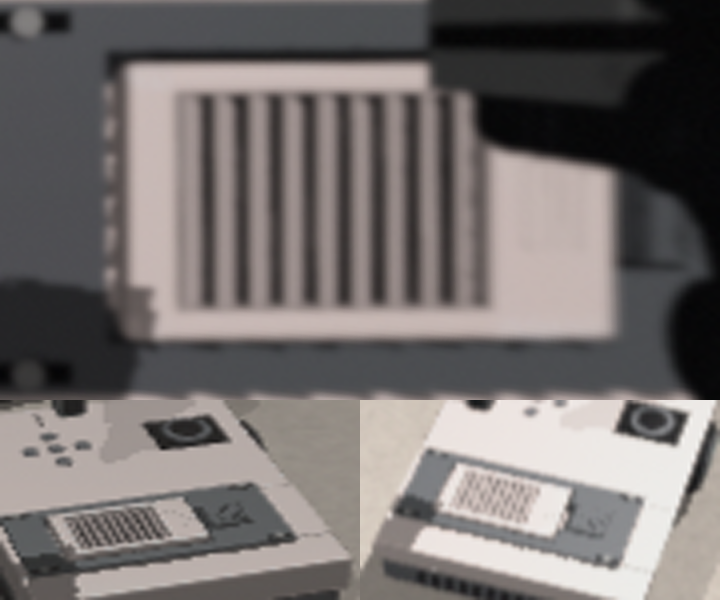

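The plate now spans -52.2 to +56.7 mm in the rectified view. That fits a flat cover with its top at about 101 mm; it was 9-10 mm higher at the tab end before. A light touch on the lip-end margin will confirm flatness against the pad height.

Run:
```python
from h import *
t,Rt=tcp_for(-.042,.106,.03,0,TIP);plan(t,Rt,3)
```

```text
rot/row [-0.0004  0.0004  0.0002] n 3
  shift [-0.0038  0.0321 -0.0123]
  shift [-0.0038  0.0321 -0.0123]
  shift [-0.0038  0.0321 -0.0123]
```

{"api": "carry_out", "payload": {"moves": [[0,0,0,-0.0038,0.0321,-0.0123,1],[0,0,0,-0.0038,0.0321,-0.0123,1],[0,0,0,-0.0038,0.03,-0.0123,1],[0,0,0,0,0,0,1],[0,0,0,0,0,0,1]]}}

```text
time: 25.02
eef_pos: [0.487, 0.0589, 0.1289]
tcp_rot: [-0.703, -0.07, 0.046, 0.706]
contact_force: [-0.1, 0.2, 0.7]
opening: -0.001
```

{"api": "carry_out", "payload": {"moves": [[0,0,0,0,0.0015,0,1],[0,0,0,0,0.0015,0,1],[0,0,0,0,0,0,1]]}}

```text
time: 25.4
eef_pos: [0.4864, 0.059, 0.1252]
tcp_rot: [-0.703, -0.07, 0.047, 0.706]
contact_force: [0.0, 0.0, 0.7]
opening: 0.002
```

```bash
python3 -c "
from h import *
where(TIP)"
```

```text
t 25.4 lip local x -41.5 y 0.2 z 106.2 mm tilt 1.9 yawerr 0.11 deg F local [0.  0.  0.7] open 0.002
```

{"api": "carry_out", "payload": {"moves": [[0,0,0,0,0.0015,0,1],[0,0,0,0,0.0015,0,1],[0,0,0,0,0,0,1]]}}

```text
time: 25.78
eef_pos: [0.4861, 0.0588, 0.1216]
tcp_rot: [-0.703, -0.069, 0.047, 0.706]
contact_force: [0.1, -0.0, 0.2]
opening: -0.004
```

{"api": "carry_out", "payload": {"moves": [[0,0,0,0,0.001,0,1],[0,0,0,0,0,0,1]]}}

```text
time: 26.02
eef_pos: [0.4864, 0.0588, 0.1208]
tcp_rot: [-0.703, -0.069, 0.047, 0.706]
contact_force: [0.9, 0.0, -0.4]
opening: -0.002
```

{"api": "carry_out", "payload": {"moves": [[0,0,0,0,0.0007,0,1],[0,0,0,0,0,0,1]]}}

```text
time: 26.28
eef_pos: [0.4864, 0.0588, 0.1206]
tcp_rot: [-0.703, -0.069, 0.047, 0.706]
contact_force: [-2.3, -0.2, 4.5]
opening: -0.002
```

```bash
python3 -c "
from h import *
where(TIP)"
```

```text
t 26.275 lip local x -41.5 y 0.0 z 101.6 mm tilt 1.8 yawerr 0.09 deg F local [-2.3  0.2  4.5] open -0.002
```

The lip end touches at 101.6 mm, against 101.5 mm at the pad. The cover is flat and home, so I'll withdraw and hand in.

{"api": "carry_out", "payload": {"moves": [[0,0,0,0,-0.003,0,1],[0,0,0,0,-0.02,0,1],[0,0,0,0,-0.05,0,1],[0,0,0,0,-0.05,0,1],[0,0,0,0,0,0,1],[0,0,0,0,0,0,1]]}}

```text
time: 27.02
eef_pos: [0.4822, 0.0581, 0.2425]
tcp_rot: [-0.703, -0.069, 0.047, 0.706]
contact_force: [0.8, 0.0, 0.7]
opening: -0.004
```

Run:
```python
from h import *
a=np.mean([read_camera("side") for _ in range(2)],0)
b=cv2.imread("pics/side0.png").astype(float)
d=np.abs(a-b).max(2)
for n,(x,y,w,h) in {"mug":(330,275,60,65),"filter":(320,258,45,30),"remote":(215,130,48,20)}.items():print(n,(d[y:y+h,x:x+w]>40).mean().round(3))
where(TIP);print(sign_off())
```

```text
mug 0.0
filter 0.0
remote 0.159
t 27.125 lip local x -46.5 y 0.2 z 222.1 mm tilt 1.6 yawerr 0.08 deg F local [-0.6  0.2 -0.5] open -0.001
the job is handed in; nothing more can be done
None
```

The louvred cover is refitted and I have handed the job in at 27.1 s. The sign-off gives no verdict.

**What I did**
- **Pick-up:** I gripped the smallest of the three look-alike covers by its side edges and tilted it 24°.
- **Slot:** The lip touched the ledge with the frame about 3–4 mm lower than the drawing. I slid it about 8 mm into the slot.
- **Closing:** I pivoted the cover down until the tab met the catch, let go, and pressed the thumb pad with shut fingertips.
- **Snap:** The force rose to 3.1 N and then dropped to about zero. A firm stop followed that held 9.7 N without moving, well under the 22 N limit.

**Last checks**
- **Flatness:** The cover top read 101.5 mm at the pad and 101.6 mm at the lip end. The last close-up shows it flat in the bay.
- **Snap evidence:** I took the snap from the force drop and the flat fit. The catch nose was partly hidden, so I did not see it over the tab.
- **Heights:** The stop was about 1 mm higher than the first ledge touch implied, which I put down to grip and calibration error. The snap also came earlier than I expected, at about 105 mm tip height.
- **Mug and old filter:** The side camera showed no change from the start.
- **Remote control:** About 16% of the pixels around it changed. I put that down to the arm and its shadow over it, but did not confirm this with another picture. The arm never went near the remote.

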